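# Lay the breakfast tray for boiled eggs

## Task

Lay the little wooden tray for boiled eggs: stand the wind-up kitchen timer in its large square compartment, the salt shaker in the small square one diagonally opposite, and one egg cup in each of the two oblong ones (either cup in either). Set each of them down gently, upright and flat on the tray's floor. The little drinking glass, the spice jar and the mandarin do not belong to it: leave them standing where they are.

Things in the scene. Friction and masses are not known exactly. Their poses are not given: they have to be found in the camera images.
- tray: fixed wooden tray, 172 mm square, corners clipped; origin: centre of underside, on the worktop; x, y along its sides. mm: floor at z 8; rim 7 thick, top z 18; dividers 6 thick, top z 16, at x=12 and y=12. Compartments: large square 88x88, centre x,y -35,-35; small square 64x64, centre 47,47; oblongs 88x64 (long along x), centre -35,47, and 64x88 (long along y), centre 47,-35. It may be turned any way.
- cream_cup_mid (a point): egg cup, cream glazed, bowl on a foot: 51 mm tall, bowl 48 mm across over its top 13 mm, foot 38 mm across. The point is its centre, half-way up; z is up along its axis. Round, so its yaw does not matter. Grip the bowl from above, about 40 mm above its foot.
- green_cup_mid (a point): egg cup of the same shape and size as the other one, green glazed: 51 mm tall, bowl 48 mm across, foot 38 mm across. The point is its centre, half-way up; z is up along its axis. Round, so its yaw does not matter. 
- timer_mid (a point): wind-up kitchen timer, a squat round thing with a pale base and a red domed cap with a scale: 62 mm across, 50 mm tall; base and cap do not turn here. The point is its centre, half-way up; z is up along its axis. Round, so its yaw does not matter. It can be gripped across the cap, about 35 mm above its foot.
- salt_mid (a point): salt shaker, whitish to pale grey, with a domed grey cap with small holes: 44 mm across, 90 mm tall; the cap (top 20 mm) is 34 mm across. The point is its centre, half-way up; z is up along its axis. Round, so its yaw does not matter. 
- shot_glass_mid (a point): little clear drinking glass without foot or stem, 45 mm across, 63 mm tall; does not belong on the tray. The point is its centre, half-way up; z is up along its axis. Round, so its yaw does not matter. 
- spice_jar_mid (a point): clear spice jar with a red screw cap, taller than the salt shaker: 45 mm across, 106 mm tall; does not belong on the tray. The point is its centre, half-way up; z is up along its axis. Round, so its yaw does not matter. 
- mandarin_mid (a point): mandarin, an orange round fruit, 63 mm across, 58 mm tall; does not belong on the tray; it rolls if pushed. The point is its centre. (Round the work stand a plate rack, 210 mm tall, at the far left, a flat hob, 43 mm tall, behind, and a loose cable at the right behind.)
Not all that is in view belongs to the job. Of the things that look like the part that bears timer_mid, take the one that is nearest to the robot's base at the start. What is shaped like the part that bears green_cup_mid but blue is not meant.

How it is judged (in metres and radians):
At the end, for the whole second after the job is handed in: Timer in the large square, salt in the small square, one egg cup in each oblong compartment: upright (0.1 rad), on the floor (4 mm), within 18, 15 and 25 x 14 mm (cups, long x short way) of its centre, at rest; glass, jar and mandarin within 20 mm of their starts, glass and jar upright (x of timer_mid in the frame of tray between -0.053 and -0.017 m and y of timer_mid in the frame of tray between -0.053 and -0.017 m and z of timer_mid in the frame of tray between 0.029 and 0.037 m and angle between each of timer_mid, salt_mid's own z axis and vertical below 0.1 rad and x of salt_mid in the frame of tray between 0.032 and 0.062 m and y of salt_mid in the frame of tray between 0.032 and 0.062 m and z of salt_mid in the frame of tray between 0.049 and 0.057 m and (((x of cream_cup_mid in the frame of tray between -0.06 and -0.01 m and y of cream_cup_mid in the frame of tray between 0.033 and 0.061 m and z of cream_cup_mid in the frame of tray between 0.0295 and 0.0375 m and angle between cream_cup_mid's own z axis and vertical below 0.1 rad) and (x of green_cup_mid in the frame of tray between 0.033 and 0.061 m and y of green_cup_mid in the frame of tray between -0.06 and -0.01 m and z of green_cup_mid in the frame of tray between 0.0295 and 0.0375 m and angle between green_cup_mid's own z axis and vertical below 0.1 rad)) or ((x of green_cup_mid in the frame of tray between -0.06 and -0.01 m and y of green_cup_mid in the frame of tray between 0.033 and 0.061 m and z of green_cup_mid in the frame of tray between 0.0295 and 0.0375 m and angle between green_cup_mid's own z axis and vertical below 0.1 rad) and (x of cream_cup_mid in the frame of tray between 0.033 and 0.061 m and y of cream_cup_mid in the frame of tray between -0.06 and -0.01 m and z of cream_cup_mid in the frame of tray between 0.0295 and 0.0375 m and angle between cream_cup_mid's own z axis and vertical below 0.1 rad))) and linear speed of each of cream_cup, green_cup, timer, salt below 0.02 m/s and distance of each of shot_glass_mid, spice_jar_mid, mandarin_mid from where it was at the start of the episode below 0.02 m and angle between each of shot_glass_mid, spice_jar_mid's own z axis and vertical below 0.2 rad); the robot touches nothing.
It fails at once if the drinking glass, the spice jar or the mandarin is pushed more than 20 mm from where it stood, or carried off (distance of any of shot_glass_mid, spice_jar_mid, mandarin_mid from where it was at the start of the episode above 0.02 m).
It fails at once if an egg cup, the timer or the salt shaker is dropped or thrown down (faster than 0.7 m/s while not held) ((linear speed of cream_cup above 0.7 m/s and contact force between the fingers and cream_cup below 0.05 N) or (linear speed of green_cup above 0.7 m/s and contact force between the fingers and green_cup below 0.05 N) or (linear speed of timer above 0.7 m/s and contact force between the fingers and timer below 0.05 N) or (linear speed of salt above 0.7 m/s and contact force between the fingers and salt below 0.05 N)).
It also fails if it takes over 96 s, if anything falls off the work surface, if the arm or the gripper's body presses on something with over 40 N, if the wrist force passes 120 N, or if a joint passes its speed limit or range.

## Robot

A 6-joint arm with a two-finger parallel gripper is mounted at the origin on a cart in front of the work surface, level with it; the furniture and walls round the work are solid. World frame = base frame: x ahead of the robot, y to its left, z up, the work surface at z = 0. Lengths are in mm, angles in rad, forces in N, time in s.
With the tool pointing down it reaches from about 350 to 850 mm from the base axis. Payload 8.1 kg.
Tool frame: the origin (TCP) lies at the very end of the fingers, on their centre line; the grasp point (between the pads) lies 19 mm behind it; z points along the fingers, x is the direction in which the jaws open and shut, and the axes are right-handed (so a half turn about z gives the same grasp; the last joint's range is limited). The gripper opens to 85 mm and grips with 20 to 120 N. Pads are 22 mm wide; open, the fingers measure 114 mm over their backs; the gripper's body (76 mm by 85 mm) begins 54 mm behind the grasp point. The pads swing forward as they close: fully open they stand 13 mm farther back than shut.
Start: joints at [-1.323, 0.13, 1.488, -0, 1.523, -0.085], TCP at [196.035, -567.076, 231.292] pointing down, gripper open.
Joint ranges: [-2.96, 2.96], [-0.89, 2.26], [0.02, 2.5], [-1.34, 4.48], [0, 2.73], [-2.66, 2.66]. Speed limits (rad/s): [2.39, 2.39, 2.79, 3.14, 3.14, 3.14].

## Interface

Orientations are given as a rotation vector (axis times angle).
In Python, from station import r gives the robot as it stands.
- The arm moves only by the shell command python3 -m pendant 'ROWS'. ROWS is JSON, a list of rows, each a list of 3 entries, a list of its own where there are three numbers: the opening, from 0 (shut) to 1 (fully open), then the shift along the tool's x, y, z in units of 30 mm (1.0 is 30 mm), then the turn about the tool's z in degrees. In form: [[claw, [x, y, z], turn], ...]. A call has 1 to 10 rows; each row shifts and turns the pose as measured when the row begins, along the tool's axes as they then stand; what a row does not reach is not made up. A row lasts 1/10 s, in which the tool goes at most 50 mm and 8.59 degrees, less where a joint would pass 70% of its speed; a pose out of reach is approached as far as the arm can. A call is refused whole if a number of a shift passes 1 or a number of a turn 8.59, either way. A call with a gripper value outside its range is refused whole. The fingers move at their own pace and stop on an object; the grip force is fixed at half the most. Time passes only in rows, so rows that do not move let the fingers close. It gives the time, the measured TCP pose, the force and the opening at its end, in the units of the state.
- r.get_obs(): the state, without advancing time (a new reading comes with each control period).
- r.capture(name): name is "side" or "top"; returns a dict with "frame" (384x512x3 uint8, red, green, blue), "fov_y" (degrees; the focal length in pixels is half the picture's height over the tangent of half this angle, whatever the lens; pixels are square), "cx", "cy" (the principal point, pixels), "origin" and "rotation" of the camera in the world. Camera axes: x right, y up, looking along -z (the intrinsics and any distortion apply to the point x, -y, -z); pixel columns grow to the right and rows downward; lengths in mm; the calibration is good to about 2 mm. A picture is of the moment at which its call begins. There is no depth.
- r.job_done(): hands the job in, once; it reports no verdict.
The state is a dict: "time_s": time; "joint_pos": joint angles; "qvel": joint speeds; "effort": joint torques, N m; "ee_pos": TCP position; "tool_rot": TCP orientation; "force": force on the tool from outside, world axes, zero at the start; "moment": the same for the moment, N m; "grip_width": opening from 0.0 (shut) to 1.0 (fully open).
Only numpy, scipy, OpenCV 4.12 (cv2) and the standard library are available. Lean on these libraries where they do the work, as an engineer would, in place of code of your own. Each camera call takes 0.05 s, during which the arm holds its last target. There are 200 camera calls.

## Working session

There is one attempt and no reset: what is moved stays moved. The work goes in short steps, Python scripts to look and compute and a shell command to move; the robot and the scene stay as the last step left them, time stands still between calls to the robot, and variables do not carry over. Pictures are saved under pics/ and viewed, about 12 in all and at most 16, crops included, and the job is handed in when it is done.

```bash
mkdir -p pics; ls
python3 - <<'E'
from station import r
import cv2
print(r.get_obs())
for n in("side","top"):
    c=r.capture(n); cv2.imwrite(f"pics/{n}0.png",c["frame"][...,::-1])
    print({k:v for k,v in c.items() if k!="frame"})
E
```

```text
pics
{'time_s': 0.0, 'joint_pos': array([-1.32340119e+00,  1.31148167e-01,  1.48929375e+00,  2.02741083e-05,
        1.52300438e+00, -8.53900092e-02]), 'qvel': array([-6.69551629e-04, -1.73171127e-03,  4.64468201e-04, -6.53014467e-04,
       -1.59989931e-03,  8.20056923e-05]), 'effort': array([-9.72233756e-04, -5.69396746e+01, -5.00553417e+01, -4.74310127e-04,
        1.50825520e-02,  6.54132168e-05]), 'ee_pos': array([ 195.90321301, -566.5293407 ,  230.24425652]), 'tool_rot': array([-2.55769675e+00,  1.82212768e+00,  2.19727095e-03]), 'force': array([-0.08556524,  0.24251712, -0.13295152]), 'moment': array([-0.00633444,  0.02896845, -0.07085017]), 'grip_width': 1.001046982435013}
{'fov_y': 51.29343398850507, 'cx': 254.8817525565237, 'cy': 189.58942444267927, 'origin': array([ -56.07798052, -953.11448921,  549.41365856]), 'rotation': array([ 1.10734654, -0.3629041 , -0.53604782])}
{'fov_y': 43.43861126654041, 'cx': 263.3467945247805, 'cy': 189.44777242953182, 'origin': array([ 389.86417859, -111.52652543, 1446.81317759]), 'rotation': array([ 0.09274756, -0.09701931, -1.56535754])}
```

View pics/side0.png

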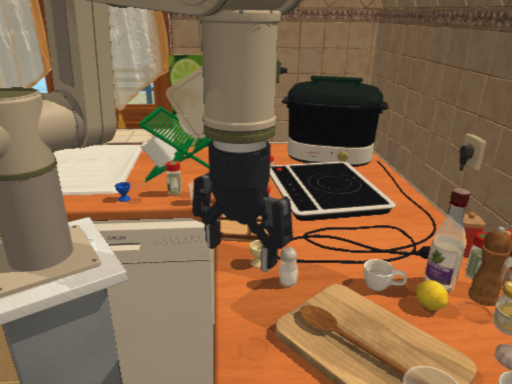

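View pics/top0.png

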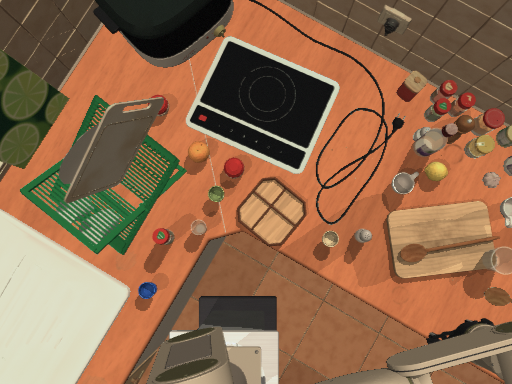

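```bash
cat > h.py <<'E'
import numpy as np, cv2
from scipy.spatial.transform import Rotation as R
from station import r
def K(c):
    f=c["frame"].shape[0]/2/np.tan(np.radians(c["fov_y"]/2)); return f,c["cx"],c["cy"]
def ray(c,u,v):
    f,cx,cy=K(c); d=np.array([(u-cx)/f,-(v-cy)/f,-1.]); return R.from_rotvec(c["rotation"]).apply(d)
def plane(c,u,v,z):
    d=ray(c,u,v); o=c["origin"]; return (o+d*(z-o[2])/d[2])
def proj(c,p):
    f,cx,cy=K(c); q=R.from_rotvec(c["rotation"]).inv().apply(np.asarray(p)-c["origin"])
    return cx-f*q[...,0]/q[...,2], cy+f*q[...,1]/q[...,2]
def save(c,name,x0,y0,x1,y1,s):
    cv2.imwrite("pics/"+name,cv2.resize(c["frame"][y0:y1,x0:x1,::-1],None,fx=s,fy=s,interpolation=cv2.INTER_CUBIC))
E
python3 - <<'E'
from h import *
c=r.capture("top"); np.savez("top0.npz",**c)
save(c,"t1.png",130,130,390,310,3)
E
```

```text
(no output)
```

View pics/t1.png

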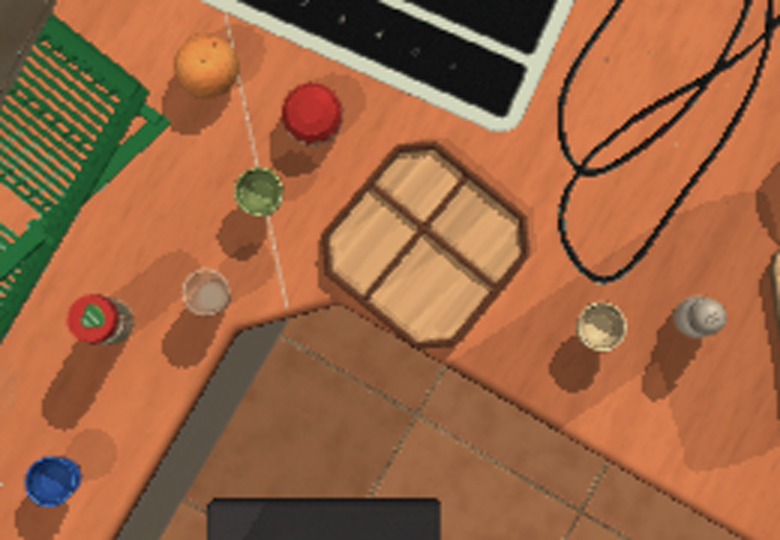

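Run:
```python
from h import *
c=dict(np.load("top0.npz")); 
P=lambda x,y,z: plane(c,x/3+130-.33,y/3+130-.33,z)
t=np.array([[12,12],[-79,12],[79,12],[12,-79],[12,79]]);px=[(424,229),(368,298),(462,180),(492,287),(372,185)]
w=np.array([P(*p,16)[:2] for p in px])
a=t@[1,1j];b=w@[1,1j]; am,bm=a.mean(),b.mean()
s=np.sum((b-bm)*np.conj(a-am))/np.sum(abs(a-am)**2); th=np.angle(s); T0=bm-np.exp(1j*th)*am
print("tray",T0,np.degrees(th),"scale",abs(s),"res",abs(T0+np.exp(1j*th)*a-b).round(1))
for n,x,y in [("timer",-35,-35),("salt",47,47),("obA",-35,47),("obB",47,-35)]:
    print(n,T0+np.exp(1j*th)*(x+1j*y))
f=c["frame"]; hsv=cv2.cvtColor(f,cv2.COLOR_RGB2HSV)
for n,x,y,z in [("timer",312,111,35),("green",259,191,48),("cream",602,326,48),("salt",705,315,85),("mandarin",206,66,29),("glass",206,291,63),("jar",93,318,106),("blue",53,481,51)]:
    print(n,P(x,y,z).round(1))
print("colours",[f[int(y/3+130),int(x/3+130)].tolist() for x,y in [(312,111),(259,191)]])
m=((hsv[...,1]>170)&((hsv[...,0]<5)|(hsv[...,0]>174))).astype(np.uint8)
for L in cv2.findContours(m,0,2)[0]:
    if cv2.contourArea(L)>60:print("red",cv2.minEnclosingCircle(L),P(*((np.array(cv2.minEnclosingCircle(L)[0])-130)*3+1),30).round(1))
```

```text
tray (497.3895023859763-138.72393489194585j) -39.30740483827611 scale 0.9687988489508648 res [1.1 3.9 4.6 2.1 1.6]
timer (448.1361295670043-143.63364628421215j)
salt (563.5297458857387-132.13089387947397j)
obA (500.0815615240024-80.18546192247584j)
obB (511.5843139287406-195.57907824121025j)
timer [629.1 -26.8  35. ]
green [547.9  23.1  48. ]
cream [ 418.2 -309.1   48. ]
salt [ 428.  -400.7   85. ]
mandarin [675.2  79.7  29. ]
glass [449.9  70.8  63. ]
jar [422.8 168.9 106. ]
blue [270.3 213.9  51. ]
colours [[182, 50, 45], [92, 103, 60]]
red ((160.36363220214844, 235.63636779785156), 8.095610618591309) [424.8 185.7  30. ]
red ((233.4839630126953, 167.2326202392578), 9.879563331604004) [628.3 -26.   30. ]
red ((442.0, 106.0), 8.602425575256348) [ 818.4 -655.3   30. ]
red ((466.26922607421875, 100.11538696289062), 8.758027076721191) [ 837.1 -729.7   30. ]
red ((406.0, 92.0), 9.219644546508789) [ 861.7 -547.6   30. ]
red ((447.9634094238281, 87.90243530273438), 8.54473876953125) [ 875.1 -675.8   30. ]
```

```bash
python3 -m pendant '[[1,[0,0,0],-7.9],[1,[0,0,0],-7.9],[1,[0,0,0],-7.9],[1,[0,0,0],-7.9],[1,[0,0,0],-7.9],[1,[0,0,0],-7.9],[1,[0,0,0],-7.9],[1,[0,0,0],-7.9],[1,[0,0,0],-7.9]]'; python3 -m pendant '[[1,[0.7,-0.8,0],0],[1,[0.7,-0.8,0],0],[1,[0.7,-0.8,0],0],[1,[0.7,-0.8,0],0],[1,[0.7,-0.8,0],0],[1,[0.7,-0.8,0],0],[1,[0.7,-0.8,0],0],[1,[0.7,-0.8,0],0],[1,[0.7,-0.8,0],0],[1,[0.5,-0.5,0],0]]'
cat >> h.py <<'E'
def go(x,y,z,ang=None):
    o=r.get_obs(); M=R.from_rotvec(o["tool_rot"]); a=np.degrees(np.arctan2(*M.as_matrix()[[1,0],0]))
    d=M.inv().apply(np.array([x,y,z])-o["ee_pos"])/30
    print("ee",o["ee_pos"].round(1),"ang",a.round(1),"shift units",d.round(2),"turn",None if ang is None else round(a-ang,1),"grip",round(o["grip_width"],2),"t",o["time_s"], "F",o["force"].round(1), "tilt",M.as_matrix()[:,2].round(3))
E
python3 -c "
from h import *
go(418,-309,130,3)"
```

```text
time_s: 1.05
ee_pos: [195.4, -564.4, 226.1]
tool_rot: [-3.132, -0.078, 0.003]
force: [-0.2, -0.3, -0.3]
grip_width: 1.005
time_s: 2.05
ee_pos: [389.4, -313.7, 223.9]
tool_rot: [-3.127, -0.08, 0.008]
force: [0.4, -0.2, 0.2]
grip_width: 0.997
ee [ 389.4 -313.7  223.9] ang 2.9 shift units [ 0.97 -0.06  3.13] turn -0.1 grip 1.0 t 2.05 F [ 0.4 -0.2  0.2] tilt [-0.005  0.014 -1.   ]
```

```bash
python3 -m pendant '[[1,[0.5,0,0.6],0],[1,[0.45,0,0.6],0],[1,[0,0,0.6],0],[1,[0,0,0.6],0],[1,[0,0,0.6],0],[1,[0,0,0.2],0],[1,[0,0,0],0]]'
python3 - <<'E'
from h import *
go(418,-309,26,3)
s=r.capture("side"); np.savez("s1.npz",**s); c=r.capture("top")
a=cv2.resize(s["frame"][180:330,180:380],None,fx=3,fy=3,interpolation=2)
b=cv2.resize(c["frame"][180:290,250:380],None,fx=3,fy=3,interpolation=2)
im=np.zeros((800,600,3),np.uint8); im[:450]=a; im[450:780,:390]=b; cv2.imwrite("pics/c1.png",im[:,:,::-1])
print("expected cream in side, px", proj(s,[418,-309,51]),proj(s,[418,-309,0]),"salt",proj(s,[428,-401,90]),proj(s,[428,-401,0]), "tcp",proj(s,r.get_obs()["ee_pos"]))
E
```

```text
time_s: 2.75
ee_pos: [420.9, -306.5, 124.2]
tool_rot: [-3.126, -0.089, 0.007]
force: [-0.0, 0.2, 0.2]
grip_width: 0.999
ee [ 420.9 -306.5  124.2] ang 3.3 shift units [-0.09  0.13  3.27] turn 0.3 grip 1.0 t 2.75 F [-0.   0.2  0.2] tilt [-0.005  0.015 -1.   ]
expected cream in side, px (np.float64(259.35939815033754), np.float64(244.3036622720774)) (np.float64(258.98384691340397), np.float64(262.6024113523747)) salt (np.float64(288.6142502448153), np.float64(246.3557197962149)) (np.float64(286.69605555293083), np.float64(280.8475470584461)) tcp (np.float64(260.6593408366025), np.float64(215.3462540606501))
```

View pics/c1.png

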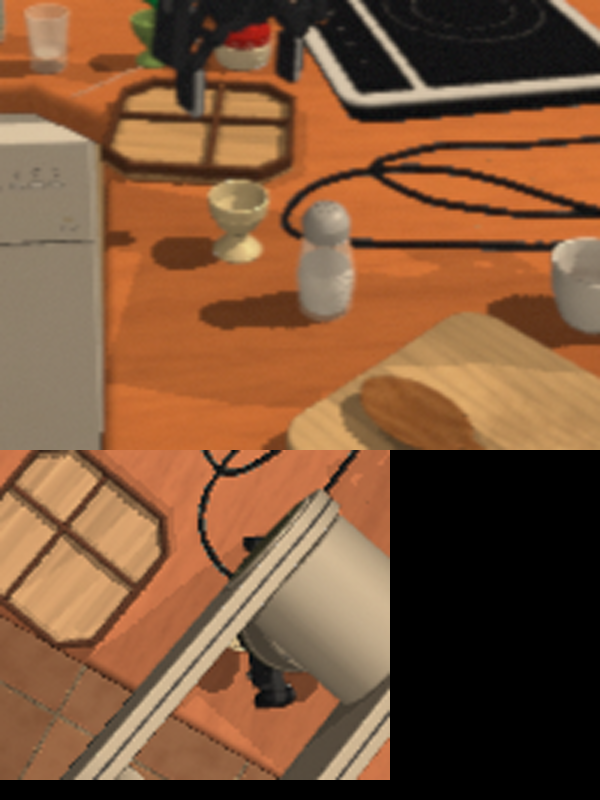

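```bash
python3 -m pendant '[[1,[-0.1,0.12,0.3],0],[1,[0,0,0.6],0],[1,[0,0,0.6],0],[1,[0,0,0.6],0],[1,[0,0,0.6],0],[1,[0,0,0.4],0],[1,[0,0,0],0]]'; python3 -c "
from h import *
go(418,-309,26,3)"
```

```text
time_s: 3.55
ee_pos: [421.2, -315.7, 34.5]
tool_rot: [-3.137, -0.088, -0.009]
force: [0.4, -0.4, -0.3]
grip_width: 0.996
ee [ 421.2 -315.7   34.5] ang 3.2 shift units [-0.09 -0.23  0.28] turn 0.2 grip 1.0 t 3.55 F [ 0.4 -0.4 -0.3] tilt [ 0.006  0.004 -1.   ]
```

```bash
python3 -m pendant '[[1,[-0.1,-0.2,0.25],0],[1,[0,0,0],0]]'; python3 -c "
from h import *
go(418,-309,26,3)"
```

```text
time_s: 3.75
ee_pos: [418.0, -310.2, 27.5]
tool_rot: [-3.137, -0.087, -0.01]
force: [-0.6, -0.6, 0.1]
grip_width: 1.001
ee [ 418.  -310.2   27.5] ang 3.2 shift units [ 0.   -0.04  0.05] turn 0.2 grip 1.0 t 3.75 F [-0.6 -0.6  0.1] tilt [ 0.006  0.003 -1.   ]
```

```bash
python3 -m pendant '[[0.6,[0,0,0],0],[0.6,[0,0,0],0],[0.6,[0,0,0],0],[0.4,[0,0,0],0],[0.4,[0,0,0],0],[0.3,[0,0,0],0],[0.3,[0,0,0],0],[0.3,[0,0,0],0]]'; python3 -m pendant '[[0.3,[0,0,-0.3],0],[0.3,[0,0,-0.5],0],[0.3,[0,0,-0.6],0],[0.3,[0,0,-0.6],0],[0.3,[0,0,-0.3],0],[0.3,[0,0,0],0]]';  python3 -c "
from h import *
go(511.5,-195.6,90,6)
s=r.capture('side'); save(s,'g1.png',180,150,380,330,3)"
```

```text
time_s: 4.55
ee_pos: [419.8, -311.6, 30.5]
tool_rot: [3.14, 0.088, 0.016]
force: [-0.2, 0.4, -0.6]
grip_width: 0.519
time_s: 5.15
ee_pos: [418.4, -311.0, 103.3]
tool_rot: [-3.14, -0.088, -0.014]
force: [-0.3, -0.8, -1.5]
grip_width: 0.515
ee [ 418.4 -311.   103.3] ang 3.2 shift units [ 3.31 -3.67  0.47] turn -2.8 grip 0.52 t 5.15 F [-0.3 -0.8 -1.5] tilt [ 0.009  0.001 -1.   ]
```

View pics/g1.png

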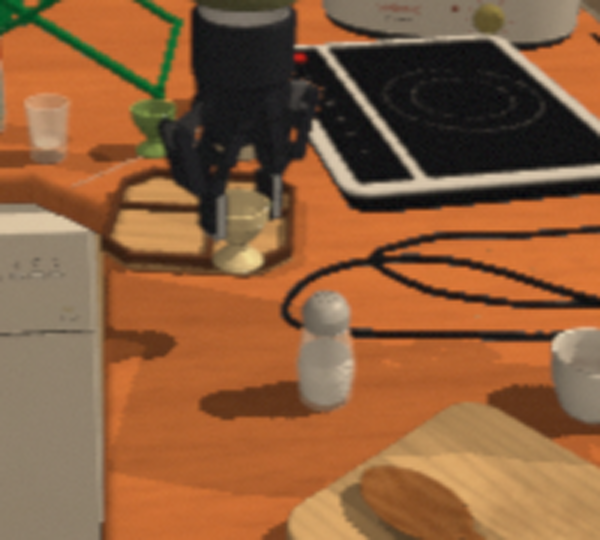

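Run:
```python
from h import *
s=dict(np.load("s1.npz")); c=dict(np.load("top0.npz"))
T0=497.4-138.7j; e=np.exp(1j*np.radians(-39.3))
for p in [(12,12,16),(12,-82,16),(12,82,16),(-82,12,16),(82,12,16)]:
    w=T0+e*(p[0]+1j*p[1]); u=proj(s,[w.real,w.imag,p[2]]); print(p,"c1 px",[round((k-180)*3+1) for k in u])
f=c["frame"]; hsv=cv2.cvtColor(f,cv2.COLOR_RGB2HSV)
print([(hsv[y,x].tolist()) for x,y in [(271,206),(265,230),(270,190),(244,195),(300,195),(250,170),(310,215),(239,210)]])
v=hsv[...,2].copy(); m=((hsv[...,0]<14)&(v<110)).astype(np.uint8); 
m[:170]=0;m[250:]=0;m[:,:232]=0;m[:,312:]=0
n,l,st,ce=cv2.connectedComponentsWithStats(m); k=l[206,271] or 1+np.argmax(st[1:,4]); print(st[k])
pts=np.argwhere(l==k)[:,::-1].astype(np.float32)
w=np.array([plane(c,*p,17)[:2] for p in pts],np.float32)
print(cv2.minAreaRect(w), cv2.minEnclosingCircle(w))
mm=np.repeat((l==k)[170:250,232:312,None]*255,3,2).astype(np.uint8)
cv2.imwrite("pics/m.png",cv2.resize(np.hstack([mm,f[170:250,232:312,::-1]]),None,fx=5,fy=5,interpolation=0))
```

```text
(12, 12, 16) c1 px [215, 114]
(12, -82, 16) c1 px [206, 165]
(12, 82, 16) c1 px [220, 81]
(-82, 12, 16) c1 px [115, 110]
(82, 12, 16) c1 px [289, 118]
[[11, 153, 100], [15, 124, 218], [15, 125, 206], [10, 163, 202], [10, 162, 181], [10, 163, 204], [10, 162, 205], [12, 138, 109]]
[237 178  69  71 593]
((496.3163757324219, -137.938232421875), (171.04769897460938, 175.49533081054688), 49.88893127441406) ((494.6363525390625, -136.49212646484375), 104.799072265625)
```

View pics/m.png

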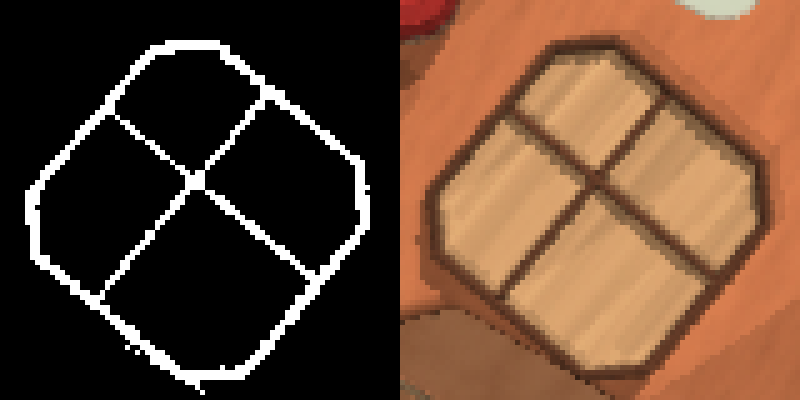

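```bash
python3 -m pendant '[[0.3,[0.3,-0.4,0],0],[0.3,[0.5,-0.6,0],0],[0.3,[0.5,-0.6,0],0],[0.3,[0.5,-0.6,0],0],[0.3,[0.5,-0.6,0],0],[0.3,[0.5,-0.6,0],0],[0.3,[0.3,-0.4,0],0],[0.3,[0,0,0],0]]'; python3 -c "
from h import *
go(510,-195,60)"
```

```text
time_s: 6.0
ee_pos: [505.2, -179.8, 94.7]
tool_rot: [-3.131, -0.085, 0.002]
force: [-1.0, 0.3, -0.8]
grip_width: 0.515
ee [ 505.2 -179.8   94.7] ang 3.1 shift units [0.13 0.53 1.15] turn None grip 0.51 t 6.0 F [-1.   0.3 -0.8] tilt [-0.002  0.01  -1.   ]
```

```bash
python3 -m pendant '[[0.3,[0.1,0.35,0.4],0],[0.3,[0,0.2,0.4],0],[0.3,[0,0,0.3],0],[0.3,[0,0,0],0]]'; python3 -c "
from h import *
go(510,-195,38)"
```

```text
time_s: 6.4
ee_pos: [507.1, -194.2, 56.9]
tool_rot: [-3.128, -0.087, 0.01]
force: [0.2, 0.4, -1.3]
grip_width: 0.514
ee [ 507.1 -194.2   56.9] ang 3.2 shift units [0.1  0.04 0.63] turn None grip 0.51 t 6.4 F [ 0.2  0.4 -1.3] tilt [-0.006  0.012 -1.   ]
```

```bash
python3 -m pendant '[[0.3,[0.1,0,0.2],0],[0.3,[0,0,0.2],0],[0.3,[0,0,0.1],0],[0.3,[0,0,0],0]]'; python3 -m pendant '[[0.3,[0,0,0.06],0],[0.3,[0,0,0.0],0]]';python3 -c "
from h import *
go(510,-195,37)"
```

```text
time_s: 6.8
ee_pos: [509.6, -193.9, 40.6]
tool_rot: [-3.128, -0.085, 0.01]
force: [0.1, 1.0, -0.9]
grip_width: 0.514
time_s: 7.0
ee_pos: [509.9, -193.9, 39.1]
tool_rot: [-3.128, -0.085, 0.01]
force: [0.3, -0.2, -0.6]
grip_width: 0.51
ee [ 509.9 -193.9   39.1] ang 3.1 shift units [0.   0.04 0.07] turn None grip 0.51 t 7.0 F [ 0.3 -0.2 -0.6] tilt [-0.006  0.012 -1.   ]
```

```bash
python3 -m pendant '[[0.3,[0,0,0.06],0],[0.3,[0,0,0.0],0]]';python3 -m pendant '[[0.3,[0,0,0.06],0],[0.3,[0,0,0.0],0]]';python3 -c "
from h import *
go(510,-195,37)
s=r.capture('side'); save(s,'g2.png',200,180,320,270,5)"
```

```text
time_s: 7.2
ee_pos: [510.7, -194.1, 38.5]
tool_rot: [-3.129, -0.086, 0.007]
force: [0.2, -0.5, 0.3]
grip_width: 0.516
time_s: 7.4
ee_pos: [511.5, -194.3, 38.5]
tool_rot: [-3.13, -0.086, 0.005]
force: [-0.7, -0.5, -1.1]
grip_width: 0.518
ee [ 511.5 -194.3   38.5] ang 3.1 shift units [-0.05  0.02  0.05] turn None grip 0.52 t 7.4 F [-0.7 -0.5 -1.1] tilt [-0.003  0.011 -1.   ]
```

View pics/g2.png

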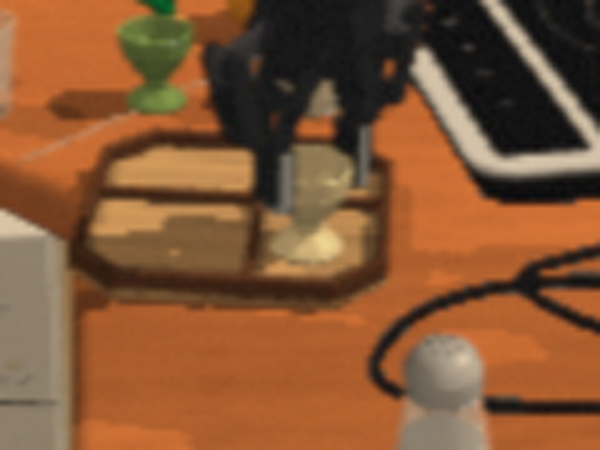

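```bash
python3 -m pendant '[[0.3,[-0.04,0,0.1],0],[0.3,[0,0,0.0],0]]';python3 -m pendant '[[0.3,[0,0,0.1],0],[0.3,[0,0,0.0],0]]'
```

```text
time_s: 7.65
ee_pos: [512.4, -194.8, 38.8]
tool_rot: [-3.131, -0.086, -0.002]
force: [-0.7, -0.2, -0.7]
grip_width: 0.517
time_s: 7.85
ee_pos: [513.7, -195.3, 38.5]
tool_rot: [-3.132, -0.086, -0.005]
force: [0.2, -0.7, -0.6]
grip_width: 0.514
```

```bash
python3 -m pendant '[[0.55,[0,0,0],0],[0.6,[0,0,0],0],[0.65,[0,0,0],0],[0.7,[0,0,0],0],[0.75,[0,0,0],0],[0.75,[0,0,0],0]]';python3 -m pendant '[[0.75,[0,0,-0.3],0],[0.75,[0,0,-0.6],0],[0.75,[0,0,-0.8],0],[0.75,[0,0,-0.8],0],[0.75,[0,0,-0.5],0],[0.75,[0,0,0],0]]';python3 -c "
from h import *
go(548,23,110,6)
s=r.capture('side'); save(s,'g3.png',200,180,320,270,5)"
```

```text
time_s: 8.45
ee_pos: [512.8, -195.0, 36.6]
tool_rot: [-3.131, -0.086, -0.003]
force: [-0.4, 0.7, -0.1]
grip_width: 0.749
time_s: 9.05
ee_pos: [512.2, -195.7, 131.9]
tool_rot: [-3.131, -0.086, -0.001]
force: [0.7, -0.9, -0.5]
grip_width: 0.752
ee [ 512.2 -195.7  131.9] ang 3.1 shift units [ 1.59 -7.21  0.8 ] turn -2.9 grip 0.75 t 9.05 F [ 0.7 -0.9 -0.5] tilt [ 0.    0.01 -1.  ]
```

View pics/g3.png

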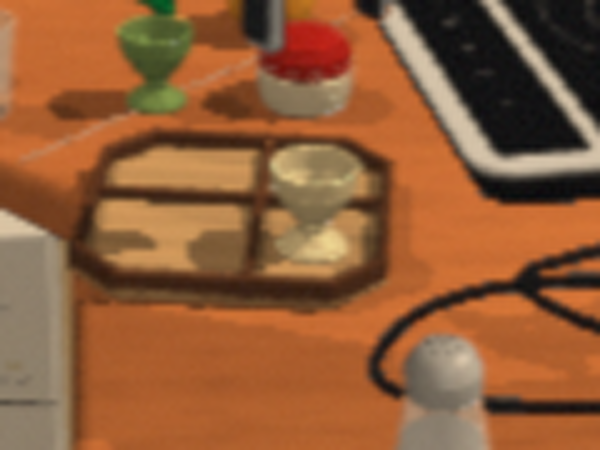

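```bash
python3 -m pendant '[[0.75,[0.1,-0.5,0],0],[0.75,[0.2,-0.8,0],0],[0.75,[0.2,-0.8,0],0],[0.75,[0.2,-0.8,0],0],[0.75,[0.2,-0.8,0],0],[0.75,[0.2,-0.8,0],0],[0.75,[0.2,-0.8,0],0],[0.75,[0.2,-0.8,0],0],[0.75,[0.1,-0.5,0],0],[0.75,[0,0,0],0]]';python3 -c "
from h import *
go(548,23,60,6)
s=r.capture('side')
for p in [(548,23,51),(548,23,0),(629,-27,50),(629,-27,0)]: print(p,proj(s,p))"
```

```text
time_s: 10.1
ee_pos: [541.8, 21.2, 120.1]
tool_rot: [-3.123, -0.084, 0.029]
force: [-0.1, -0.2, 0.3]
grip_width: 0.752
ee [541.8  21.2 120.1] ang 3.1 shift units [ 0.25 -0.01  2.  ] turn -2.9 grip 0.75 t 10.1 F [-0.1 -0.2  0.3] tilt [-0.019  0.016 -1.   ]
(548, 23, 51) (np.float64(231.08711034784662), np.float64(184.79256408538308))
(548, 23, 0) (np.float64(231.269412022826), np.float64(199.5227280860924))
(629, -27, 50) (np.float64(261.46611739835066), np.float64(184.7179495269494))
(629, -27, 0) (np.float64(261.156868254944), np.float64(199.09552713545787))
```

Matches the side view. Descend on the green cup.

```bash
python3 -m pendant '[[0.75,[0.2,0,0.4],0],[0.75,[0,0,0.6],0],[0.75,[0,0,0.6],0],[0.75,[0,0,0.4],0],[0.75,[0,0,0],0]]';python3 -c "
from h import *
go(548,23,28,6)"
```

```text
time_s: 10.65
ee_pos: [545.4, 19.3, 53.1]
tool_rot: [-3.124, -0.08, 0.034]
force: [-0.2, -0.6, -0.8]
grip_width: 0.747
ee [545.4  19.3  53.1] ang 2.9 shift units [ 0.11 -0.11  0.84] turn -3.1 grip 0.75 t 10.65 F [-0.2 -0.6 -0.8] tilt [-0.022  0.015 -1.   ]
```

```bash
python3 -m pendant '[[0.75,[0.1,-0.13,0.4],0],[0.75,[0,0,0.35],0],[0.75,[0,0,0.1],0],[0.75,[0,0,0],0]]';python3 -c "
from h import *
go(548,23,28,6)"
```

```text
time_s: 11.05
ee_pos: [548.4, 23.2, 25.8]
tool_rot: [-3.125, -0.077, 0.033]
force: [0.7, -0.4, 0.1]
grip_width: 0.746
ee [548.4  23.2  25.8] ang 2.8 shift units [-0.01  0.01 -0.07] turn -3.2 grip 0.75 t 11.05 F [ 0.7 -0.4  0.1] tilt [-0.022  0.015 -1.   ]
```

```bash
python3 -m pendant '[[0.6,[0,0,0],0],[0.6,[0,0,0],0],[0.4,[0,0,0],0],[0.4,[0,0,0],0],[0.3,[0,0,0],0],[0.3,[0,0,0],0],[0.3,[0,0,0],0]]'; python3 -m pendant '[[0.3,[0,0,-0.3],0],[0.3,[0,0,-0.5],0],[0.3,[0,0,-0.6],0],[0.3,[0,0,-0.6],0],[0.3,[0,0,-0.4],0],[0.3,[0,0,0],0]]';  python3 -c "
from h import *
go(499.6,-79.5,90,6)"
```

```text
time_s: 11.75
ee_pos: [550.2, 23.2, 28.3]
tool_rot: [-3.125, -0.078, 0.027]
force: [0.3, 0.4, 0.2]
grip_width: 0.518
time_s: 12.35
ee_pos: [552.0, 22.0, 107.6]
tool_rot: [-3.125, -0.078, 0.025]
force: [0.8, 0.5, -0.2]
grip_width: 0.517
ee [552.   22.  107.6] ang 2.9 shift units [-1.9   3.3   0.56] turn -3.1 grip 0.52 t 12.35 F [ 0.8  0.5 -0.2] tilt [-0.016  0.015 -1.   ]
```

```bash
python3 -m pendant '[[0.3,[-0.3,0.4,0],0],[0.3,[-0.4,0.6,0],0],[0.3,[-0.4,0.7,0],0],[0.3,[-0.4,0.7,0],0],[0.3,[-0.3,0.6,0],0],[0.3,[-0.1,0.3,0],0],[0.3,[0,0,0],0]]'; python3 -c "
from h import *
go(499.6,-79.5,50,6)"
```

```text
time_s: 13.05
ee_pos: [492.8, -85.4, 102.9]
tool_rot: [-3.125, -0.08, 0.034]
force: [-0.3, 0.3, -1.6]
grip_width: 0.52
ee [492.8 -85.4 102.9] ang 2.9 shift units [ 0.27 -0.16  1.76] turn -3.1 grip 0.52 t 13.05 F [-0.3  0.3 -1.6] tilt [-0.022  0.015 -1.   ]
```

```bash
python3 -m pendant '[[0.3,[0.25,-0.2,0.3],0],[0.3,[0,0,0.5],0],[0.3,[0,0,0.5],0],[0.3,[0,0,0.3],0],[0.3,[0,0,0],0]]'; python3 -c "
from h import *
go(499.6,-79.5,38,6)"
```

```text
time_s: 13.55
ee_pos: [501.0, -73.7, 50.5]
tool_rot: [-3.123, -0.082, 0.034]
force: [-0.4, -0.2, -0.8]
grip_width: 0.512
ee [501.  -73.7  50.5] ang 3.0 shift units [-0.05  0.2   0.42] turn -3.0 grip 0.51 t 13.55 F [-0.4 -0.2 -0.8] tilt [-0.022  0.017 -1.   ]
```

```bash
python3 -m pendant '[[0.3,[-0.05,0.15,0.15],0],[0.3,[0,0.05,0.15],0],[0.3,[0,0,0],0]]'; python3 -m pendant '[[0.3,[0,0,0.1],0],[0.3,[0,0,0],0]]';python3 -m pendant '[[0.3,[0,0,0.08],0],[0.3,[0,0,0],0]]'
```

```text
time_s: 13.85
ee_pos: [500.4, -79.0, 41.2]
tool_rot: [-3.122, -0.084, 0.033]
force: [0.2, 0.2, -0.5]
grip_width: 0.521
time_s: 14.05
ee_pos: [500.9, -79.3, 38.6]
tool_rot: [-3.123, -0.083, 0.032]
force: [-0.4, 0.1, -0.9]
grip_width: 0.518
time_s: 14.25
ee_pos: [501.3, -79.5, 36.6]
tool_rot: [-3.123, -0.083, 0.03]
force: [-0.5, -0.5, 0.1]
grip_width: 0.52
```

```bash
python3 -m pendant '[[0.3,[-0.03,0,0.08],0],[0.3,[0,0,0],0]]';python3 -m pendant '[[0.3,[-0.02,0,0.06],0],[0.3,[0,0,0],0]]'
```

```text
time_s: 14.45
ee_pos: [501.5, -79.8, 35.4]
tool_rot: [-3.124, -0.083, 0.026]
force: [0.7, -0.4, -0.7]
grip_width: 0.521
time_s: 14.65
ee_pos: [502.1, -80.1, 35.5]
tool_rot: [-3.124, -0.083, 0.022]
force: [-0.7, 0.4, -1.6]
grip_width: 0.514
```

```bash
python3 -m pendant '[[0.55,[0,0,0],0],[0.6,[0,0,0],0],[0.65,[0,0,0],0],[0.7,[0,0,0],0],[0.75,[0,0,0],0],[0.75,[0,0,0],0]]';python3 -m pendant '[[0.75,[0,0,-0.3],0],[0.75,[0,0,-0.6],0],[0.75,[0,0,-0.8],0],[0.75,[0,0,-0.8],0],[0.75,[0,0,-0.5],0],[0.75,[0,0,0],0]]';python3 -c "
from h import *
c=dict(np.load('top0.npz'))
a,b=[plane(c,x/3+130,y/3+130,40)[:2] for x,y in [(205,0),(490,128)]]
n=np.array([-(b-a)[1],(b-a)[0]]);n/=np.linalg.norm(n); print(a,b,'dist',n@(np.array([629,-27])-a))
s=r.capture('side'); save(s,'g4.png',200,170,320,260,5)
go(629,-27,130,-100)"
```

```text
time_s: 15.25
ee_pos: [501.6, -80.0, 34.6]
tool_rot: [-3.124, -0.083, 0.023]
force: [-0.2, 0.4, -0.4]
grip_width: 0.749
time_s: 15.85
ee_pos: [502.4, -81.3, 130.0]
tool_rot: [-3.124, -0.083, 0.025]
force: [0.5, -0.8, 0.3]
grip_width: 0.753
[738.74601507  79.46026653] [ 610.99130928 -203.48308005] dist -56.21257950787517
ee [502.  -81.2 128.9] ang 3.1 shift units [ 4.32 -1.58 -0.08] turn 103.1 grip 0.75 t 15.9 F [1.2 0.1 0.4] tilt [-0.018  0.016 -1.   ]
```

View pics/g4.png

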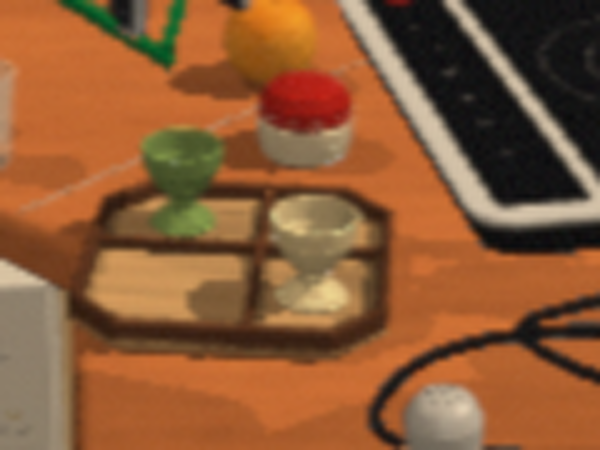

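```bash
python3 -m pendant '[[1,[0.5,-0.2,-0.1],0],[1,[0.8,-0.3,0],0],[1,[0.8,-0.3,0],0],[1,[0.8,-0.3,0],0],[1,[0.8,-0.3,0],0],[1,[0.4,-0.1,0],0],[1,[0,0,0],0]]'; python3 -m pendant '[[1,[0,0,0],-7.9],[1,[0,0,0],-7.9],[1,[0,0,0],-7.9],[1,[0,0,0],-7.9],[1,[0,0,0],-7.9],[1,[0,0,0],-7.9],[1,[0,0,0],-7.9],[1,[0,0,0],-7.9],[1,[0,0,0],0]]';python3 -c "
from h import *
go(629,-27,60,66)"
```

```text
time_s: 16.6
ee_pos: [622.1, -27.4, 121.7]
tool_rot: [-3.122, -0.081, 0.043]
force: [-0.4, 0.7, 0.3]
grip_width: 1.002
time_s: 17.5
ee_pos: [610.4, -29.1, 110.9]
tool_rot: [-2.561, -1.746, 0.043]
force: [0.5, 0.1, 0.4]
grip_width: 1.003
ee [610.4 -29.1 110.9] ang 68.6 shift units [0.29 0.64 1.67] turn 2.6 grip 1.0 t 17.5 F [0.5 0.1 0.4] tilt [-0.046  0.019 -0.999]
```

```bash
python3 -m pendant '[[1,[0.3,0.65,0.3],2.5],[1,[0,0.1,0.5],0],[1,[0,0,0.5],0],[1,[0,0,0.3],0],[1,[0,0,0],0]]';python3 -c "
from h import *
go(629,-27,20,66)"
```

```text
time_s: 18.0
ee_pos: [627.9, -29.0, 55.9]
tool_rot: [-2.607, -1.671, 0.052]
force: [-0.0, -0.1, 0.1]
grip_width: 1.001
ee [627.9 -29.   55.9] ang 65.3 shift units [0.08 0.07 1.19] turn -0.7 grip 1.0 t 18.0 F [-0.  -0.1  0.1] tilt [-0.052  0.02  -0.998]
```

```bash
python3 -m pendant '[[1,[0.08,0.07,0.3],0],[1,[0,0,0.4],0],[1,[0,0,0.35],0],[1,[0,0,0],0]]';python3 -c "
from h import *
go(629,-27,20,66)"
```

```text
time_s: 18.4
ee_pos: [628.3, -26.8, 21.7]
tool_rot: [-2.607, -1.67, 0.053]
force: [-0.3, -0.5, -0.3]
grip_width: 0.999
ee [628.3 -26.8  21.7] ang 65.3 shift units [0.   0.03 0.05] turn -0.7 grip 1.0 t 18.4 F [-0.3 -0.5 -0.3] tilt [-0.053  0.02  -0.998]
```

```bash
python3 -m pendant '[[1,[0,0.03,0.25],0],[1,[0,0,0.1],0],[1,[0,0,0],0]]';python3 -c "
from h import *
go(629,-27,12,66)"
```

```text
time_s: 18.7
ee_pos: [629.0, -27.0, 10.5]
tool_rot: [-2.607, -1.671, 0.052]
force: [0.5, -0.2, 0.7]
grip_width: 1.001
ee [629.  -27.   10.5] ang 65.3 shift units [ 0.   -0.   -0.05] turn -0.7 grip 1.0 t 18.7 F [ 0.5 -0.2  0.7] tilt [-0.052  0.019 -0.998]
```

```bash
python3 -m pendant '[[0.8,[0,0,0],0],[0.75,[0,0,0],0],[0.7,[0,0,0],0],[0.65,[0,0,0],0],[0.5,[0,0,0],0],[0.5,[0,0,0],0],[0.5,[0,0,0],0]]'; python3 -m pendant '[[0.5,[0,0,-0.2],0],[0.5,[0,0,-0.3],0],[0.5,[0,0,-0.3],0],[0.5,[0,0,0],0]]';  python3 -c "
from h import *
go(629,-27,110,96)
s=r.capture('side'); save(s,'g5.png',200,150,320,240,5)"
```

```text
time_s: 19.4
ee_pos: [630.1, -27.2, 12.0]
tool_rot: [-2.609, -1.671, 0.049]
force: [0.4, -0.3, -0.4]
grip_width: 0.692
time_s: 19.8
ee_pos: [631.3, -27.7, 38.0]
tool_rot: [-2.609, -1.671, 0.05]
force: [0.2, -0.4, -0.2]
grip_width: 0.692
ee [631.3 -27.7  38. ] ang 65.3 shift units [-0.02 -0.21 -2.39] turn -30.7 grip 0.69 t 19.8 F [ 0.2 -0.4 -0.2] tilt [-0.05   0.019 -0.999]
```

View pics/g5.png

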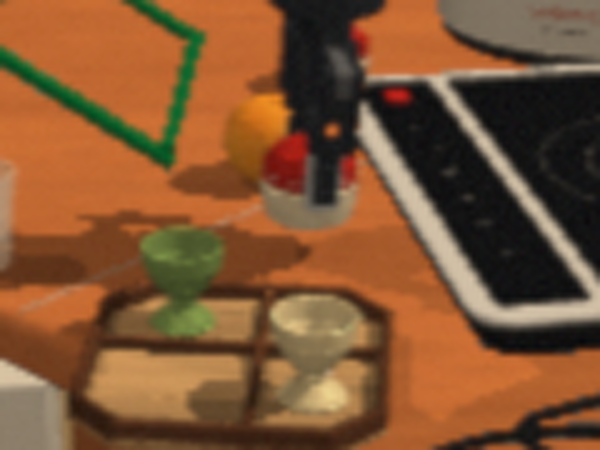

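```bash
python3 -m pendant '[[0.5,[0,0,-0.4],0],[0.5,[0,0,-0.7],0],[0.5,[0,0,-0.7],0],[0.5,[0,0,-0.6],0],[0.5,[0,0,-0.3],-5],[0.5,[0,0,0],-8],[0.5,[0,0,0],-8],[0.5,[0,0,0],-7],[0.5,[0,0,0],0]]'; python3 -c "
from h import *
go(447,-142.6,110,96)"
```

```text
time_s: 20.75
ee_pos: [635.8, -29.4, 127.9]
tool_rot: [-2.103, -2.268, 0.029]
force: [-0.3, -0.3, -0.4]
grip_width: 0.694
ee [635.8 -29.4 127.9] ang 94.3 shift units [-3.31 -6.53  0.83] turn -1.7 grip 0.69 t 20.75 F [-0.3 -0.3 -0.4] tilt [-0.048  0.019 -0.999]
```

```bash
python3 -m pendant '[[0.5,[-0.2,-0.4,0],0],[0.5,[-0.4,-0.8,0],0],[0.5,[-0.4,-0.8,0],0],[0.5,[-0.4,-0.8,0],0],[0.5,[-0.4,-0.8,0],0],[0.5,[-0.4,-0.8,0],0],[0.5,[-0.4,-0.8,0],0],[0.5,[-0.3,-0.6,0],0],[0.5,[-0.1,-0.3,0],0],[0.5,[0,0,0],0]]'; python3 -c "
from h import *
go(447,-142.6,60,96)"
```

```text
time_s: 21.75
ee_pos: [453.0, -133.1, 138.3]
tool_rot: [-2.149, -2.23, 0.028]
force: [-0.6, -0.0, -0.5]
grip_width: 0.696
ee [ 453.  -133.1  138.3] ang 92.1 shift units [-0.36 -0.1   2.61] turn -3.9 grip 0.7 t 21.75 F [-0.6 -0.  -0.5] tilt [-0.045  0.018 -0.999]
```

```bash
python3 -m pendant '[[0.5,[-0.3,-0.1,0.4],-4],[0.5,[0,0,0.6],0],[0.5,[0,0,0.6],0],[0.5,[0,0,0.5],0],[0.5,[0,0,0.3],0],[0.5,[0,0,0],0]]'; python3 -c "
from h import *
go(447,-142.6,30,96)
s=r.capture('side'); save(s,'g6.png',200,180,320,270,5)"
```

```text
time_s: 22.35
ee_pos: [453.1, -139.7, 66.7]
tool_rot: [-2.079, -2.303, 0.019]
force: [-0.6, 0.4, -1.3]
grip_width: 0.695
ee [ 453.1 -139.7   66.7] ang 95.8 shift units [-0.1  -0.17  1.23] turn -0.2 grip 0.7 t 22.35 F [-0.6  0.4 -1.3] tilt [-0.038  0.017 -0.999]
```

View pics/g6.png

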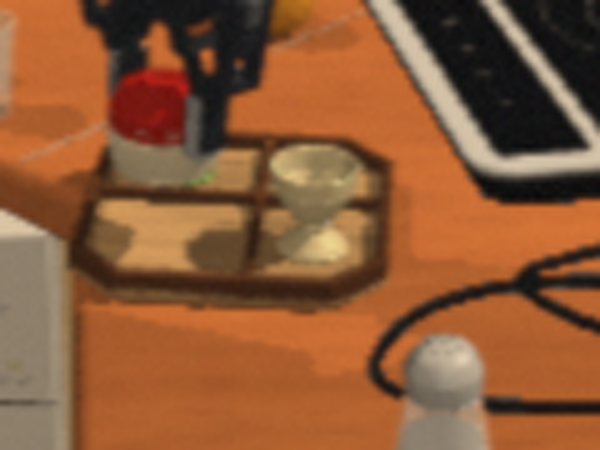

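```bash
python3 -m pendant '[[0.5,[-0.1,-0.17,0.3],0],[0.5,[0,0,0.4],0],[0.5,[0,0,0.3],0],[0.5,[0,0,0.1],0],[0.5,[0,0,0],0]]'; python3 -c "
from h import *
go(447,-142.6,20,96)"
```

```text
time_s: 22.9
ee_pos: [448.8, -143.6, 33.7]
tool_rot: [-2.082, -2.305, 0.017]
force: [-0.1, 0.0, -1.0]
grip_width: 0.693
ee [ 448.8 -143.6   33.7] ang 95.8 shift units [ 0.03 -0.04  0.46] turn -0.2 grip 0.69 t 22.9 F [-0.1  0.  -1. ] tilt [-0.034  0.015 -0.999]
```

```bash
python3 -m pendant '[[0.5,[0,-0.04,0.2],0],[0.5,[0,0,0.1],0],[0.5,[0,0,0],0]]'; python3 -m pendant '[[0.5,[0,0,0.1],0],[0.5,[0,0,0],0]]';python3 -m pendant '[[0.5,[0,0,0.08],0],[0.5,[0,0,0],0]]';python3 -m pendant '[[0.5,[0,0,0.06],0],[0.5,[0,0,0],0]]'
```

```text
time_s: 23.2
ee_pos: [447.5, -143.7, 24.4]
tool_rot: [-2.083, -2.305, 0.017]
force: [0.1, -0.1, -1.7]
grip_width: 0.691
time_s: 23.4
ee_pos: [447.6, -143.7, 21.4]
tool_rot: [-2.083, -2.306, 0.017]
force: [0.4, 0.3, -0.8]
grip_width: 0.69
time_s: 23.6
ee_pos: [449.1, -144.0, 20.8]
tool_rot: [-2.084, -2.308, 0.015]
force: [-0.1, -0.1, -0.4]
grip_width: 0.694
time_s: 23.8
ee_pos: [450.1, -144.1, 20.7]
tool_rot: [-2.085, -2.309, 0.014]
force: [-1.7, -0.0, 0.2]
grip_width: 0.691
```

```bash
python3 -m pendant '[[0.72,[0,0,0],0],[0.77,[0,0,0],0],[0.82,[0,0,0],0],[0.87,[0,0,0],0],[0.92,[0,0,0],0],[0.95,[0,0,0],0]]';python3 -m pendant '[[0.95,[0,0,-0.2],0],[0.95,[0,0,-0.5],0],[0.95,[0,0,-0.8],0],[0.95,[0,0,-0.9],0],[0.95,[0,0,-0.9],0],[0.95,[0,0,-0.5],0],[0.95,[0,0,0],0]]';python3 -c "
from h import *
s=r.capture('side'); save(s,'g7.png',190,180,330,285,5)
go(428,-401,170,6)"
```

```text
time_s: 24.4
ee_pos: [450.3, -144.2, 20.3]
tool_rot: [-2.086, -2.309, 0.013]
force: [-0.3, 0.0, -0.5]
grip_width: 0.947
time_s: 25.1
ee_pos: [452.7, -145.5, 139.9]
tool_rot: [-2.085, -2.308, 0.014]
force: [0.5, -0.2, -0.0]
grip_width: 0.95
ee [ 452.2 -145.3  138.8] ang 95.8 shift units [-8.38 -1.7  -1.14] turn 89.8 grip 0.95 t 25.15 F [-0.1  0.5  1.2] tilt [-0.03   0.015 -0.999]
```

View pics/g7.png

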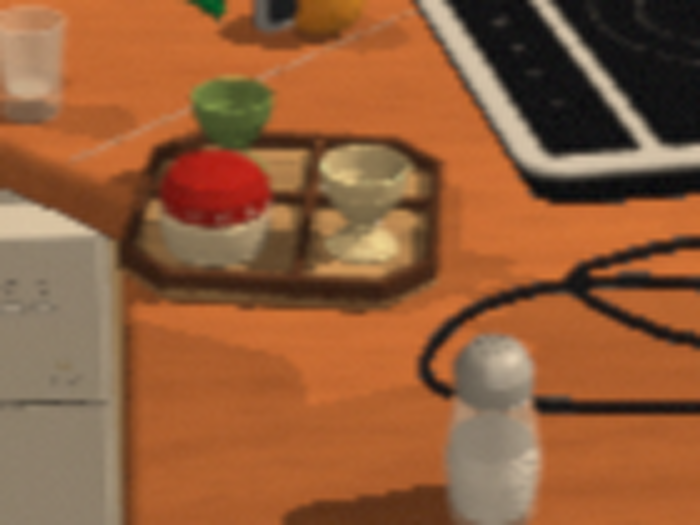

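Run:
```python
from h import *
s=dict(np.load("s1.npz")); c=dict(np.load("top0.npz"))
g=plane(s,288.6,286.3,0)[:2]; d=g-s["origin"][:2]; d/=np.linalg.norm(d); print("side base",g+22*d)
for x,y,z in [(707,314,78),(707,314,85),(703,316,80)]: print(plane(c,x/3+129.67,y/3+129.67,z)[:2])
for v in (75,80): print("side cap col",plane(s,288.6,250,v))
f=s["frame"][240:292,270:305]; bg=cv2.cvtColor(f,cv2.COLOR_RGB2HSV)[...,1]
for row in range(2,50,4):
    xs=np.where(bg[row]<90)[0]; print(row+240, xs.min()+270 if len(xs) else None, xs.max()+270 if len(xs) else None)
```

```text
side base [ 433.79516371 -401.88790737]
[ 429.17098421 -404.07672783]
[ 428.96997238 -402.58064973]
[ 427.22458613 -399.83722784]
side cap col [ 434.37751641 -394.34366024   75.        ]
side cap col [ 429.20844625 -400.23272792   80.        ]
242 None None
246 278 279
250 283 294
254 275 295
258 279 295
262 285 292
266 281 295
270 280 296
274 280 296
278 280 296
282 281 294
286 None None
```

```bash
python3 -m pendant '[[0.9,[0,0,-0.6],8.5],[0.9,[0,0,-0.5],8.5],[0.9,[0,0,0],8.5],[0.9,[0,0,0],8.5],[0.9,[0,0,0],8.5],[0.9,[0,0,0],8.5],[0.9,[0,0,0],8.5],[0.9,[0,0,0],8.5],[0.9,[0,0,0],8.5],[0.9,[0,0,0],8.5]]';python3 -c "
from h import *
go(430,-402,160,6)"
```

```text
time_s: 26.15
ee_pos: [446.1, -142.7, 158.5]
tool_rot: [-3.103, -0.263, 0.072]
force: [0.5, 0.2, 0.2]
grip_width: 0.898
ee [ 446.1 -142.7  158.5] ang 9.7 shift units [-1.99  8.43 -0.22] turn 3.7 grip 0.9 t 26.15 F [0.5 0.2 0.2] tilt [-0.049  0.023 -0.999]
```

```bash
python3 -m pendant '[[0.9,[-0.1,0.5,-0.2],3],[0.9,[-0.2,0.9,0],0],[0.9,[-0.2,0.9,0],0],[0.9,[-0.2,0.9,0],0],[0.9,[-0.2,0.9,0],0],[0.9,[-0.2,0.9,0],0],[0.9,[-0.2,0.9,0],0],[0.9,[-0.2,0.9,0],0],[0.9,[-0.2,0.8,0],0],[0.9,[0,0,0],0]]';python3 -c "
from h import *
go(430,-402,100,6)"
```

```text
time_s: 27.15
ee_pos: [415.2, -388.5, 150.8]
tool_rot: [-3.102, -0.196, 0.09]
force: [0.6, 0.6, -0.2]
grip_width: 0.899
ee [ 415.2 -388.5  150.8] ang 7.3 shift units [0.53 0.57 1.65] turn 1.3 grip 0.9 t 27.15 F [ 0.6  0.6 -0.2] tilt [-0.06   0.028 -0.998]
```

```bash
python3 -m pendant '[[0.9,[0.5,0.5,0],1],[0.9,[0.1,0.1,0.4],0],[0.9,[0,0,0.4],0],[0.9,[0,0,0.2],0],[0.9,[0,0,0],0]]';python3 -c "
from h import *
go(430,-402,35,6)
s=r.capture('side'); save(s,'g8.png',220,170,360,290,5)"
```

```text
time_s: 27.65
ee_pos: [430.2, -401.7, 112.7]
tool_rot: [-3.097, -0.173, 0.098]
force: [0.1, 1.6, 0.1]
grip_width: 0.9
ee [ 430.2 -401.7  112.7] ang 6.5 shift units [0.15 0.12 2.58] turn 0.5 grip 0.9 t 27.65 F [0.1 1.6 0.1] tilt [-0.065  0.034 -0.997]
```

View pics/g8.png

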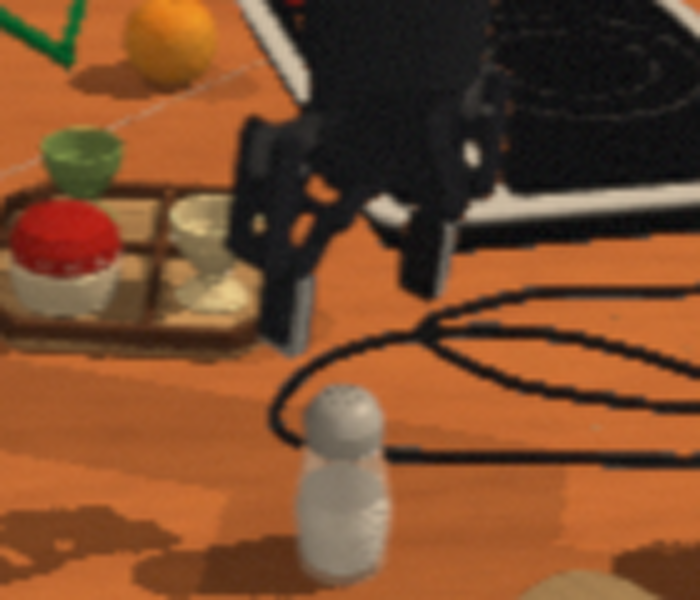

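```bash
python3 -m pendant '[[0.9,[0.15,0.12,0.2],0],[0.9,[0,0,0.5],0],[0.9,[0,0,0.6],0],[0.9,[0,0,0.6],0],[0.9,[0,0,0.3],0],[0.9,[0,0,0],0]]';python3 -c "
from h import *
go(430,-402,35,6)"
```

```text
time_s: 28.3
ee_pos: [431.8, -402.2, 43.3]
tool_rot: [-3.099, -0.176, 0.095]
force: [0.6, 1.1, -0.1]
grip_width: 0.903
ee [ 431.8 -402.2   43.3] ang 6.6 shift units [-0.04 -0.    0.28] turn 0.6 grip 0.9 t 28.3 F [ 0.6  1.1 -0.1] tilt [-0.063  0.032 -0.997]
```

```bash
python3 -m pendant '[[0.9,[-0.04,0,0.28],0],[0.8,[0,0,0],0],[0.7,[0,0,0],0],[0.6,[0,0,0],0],[0.5,[0,0,0],0],[0.4,[0,0,0],0],[0.3,[0,0,0],0],[0.3,[0,0,0],0],[0.3,[0,0,0],0]]';python3 -m pendant '[[0.3,[0,0,-0.2],0],[0.3,[0,0,-0.4],0],[0.3,[0,0,-0.6],0],[0.3,[0,0,-0.8],0],[0.3,[0,0,-0.8],0],[0.3,[0,0,-0.6],0],[0.3,[0,0,-0.2],0],[0.3,[0,0,0],0]]'; python3 -c "
from h import *
go(562.7,-131.9,140,6)
s=r.capture('side'); save(s,'g9.png',220,120,360,240,5)"
```

```text
time_s: 29.2
ee_pos: [431.7, -403.9, 37.6]
tool_rot: [-3.104, -0.177, 0.09]
force: [0.8, 0.2, -1.6]
grip_width: 0.427
time_s: 30.0
ee_pos: [438.5, -406.9, 154.0]
tool_rot: [-3.104, -0.177, 0.089]
force: [0.6, 0.6, -1.0]
grip_width: 0.426
ee [ 438.5 -406.9  154. ] ang 6.6 shift units [ 5.18 -8.62  0.48] turn 0.6 grip 0.43 t 30.0 F [ 0.6  0.6 -1. ] tilt [-0.059  0.028 -0.998]
```

View pics/g9.png

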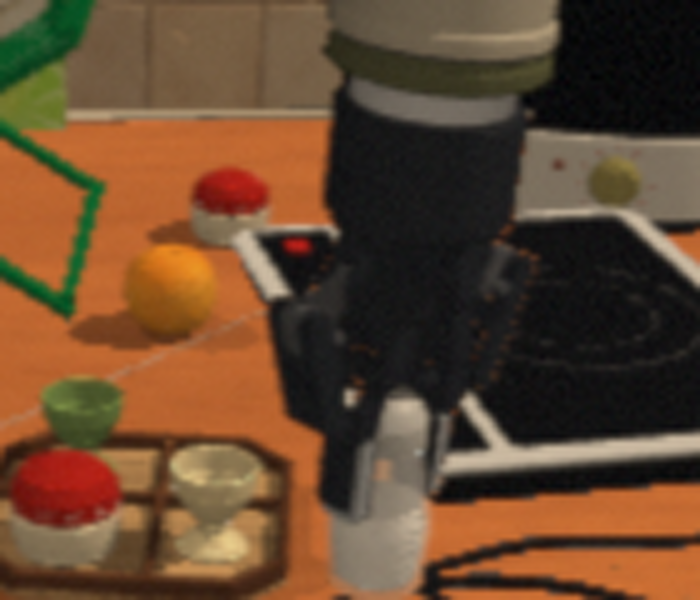

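```bash
python3 -m pendant '[[0.3,[0.2,-0.4,0],0],[0.3,[0.4,-0.7,0],0],[0.3,[0.5,-0.8,0],0],[0.3,[0.5,-0.8,0],0],[0.3,[0.5,-0.8,0],0],[0.3,[0.5,-0.8,0],0],[0.3,[0.5,-0.8,0],0],[0.3,[0.5,-0.8,0],0],[0.3,[0.4,-0.7,0],0],[0.3,[0.2,-0.4,0],0]]'; python3 -c "
from h import *
go(566,-133,120,6)"
```

```text
time_s: 31.05
ee_pos: [536.1, -164.7, 139.7]
tool_rot: [-3.088, -0.171, 0.117]
force: [-0.1, -0.5, -1.1]
grip_width: 0.424
ee [ 536.1 -164.7  139.7] ang 6.5 shift units [ 1.15 -0.91  0.62] turn 0.5 grip 0.42 t 31.05 F [-0.1 -0.5 -1.1] tilt [-0.078  0.043 -0.996]
```

```bash
python3 -m pendant '[[0.3,[0.4,-0.3,0],0],[0.3,[0.4,-0.3,0],0],[0.3,[0.3,-0.2,0],0],[0.3,[0,0,0],0],[0.3,[0,0,0],0]]'; python3 -c "
from h import *
go(566,-133,75,6)"
```

```text
time_s: 31.55
ee_pos: [567.6, -133.6, 136.0]
tool_rot: [-3.086, -0.174, 0.123]
force: [0.3, 0.1, -0.9]
grip_width: 0.427
ee [ 567.6 -133.6  136. ] ang 6.6 shift units [0.1  0.08 2.03] turn 0.6 grip 0.43 t 31.55 F [ 0.3  0.1 -0.9] tilt [-0.082  0.044 -0.996]
```

```bash
python3 -m pendant '[[0.3,[0.1,0.08,0.4],0],[0.3,[0,0,0.5],0],[0.3,[0,0,0.5],0],[0.3,[0,0,0.4],0],[0.3,[0,0,0],0]]'; python3 -c "
from h import *
go(566,-133,46,6)
s=r.capture('side'); save(s,'g10.png',200,120,320,240,5)"
```

```text
time_s: 32.05
ee_pos: [564.3, -135.5, 75.5]
tool_rot: [-3.086, -0.168, 0.126]
force: [-1.1, 1.1, -0.8]
grip_width: 0.425
ee [ 564.3 -135.5   75.5] ang 6.4 shift units [ 0.14 -0.02  0.98] turn 0.4 grip 0.42 t 32.05 F [-1.1  1.1 -0.8] tilt [-0.084  0.044 -0.995]
```

View pics/g10.png

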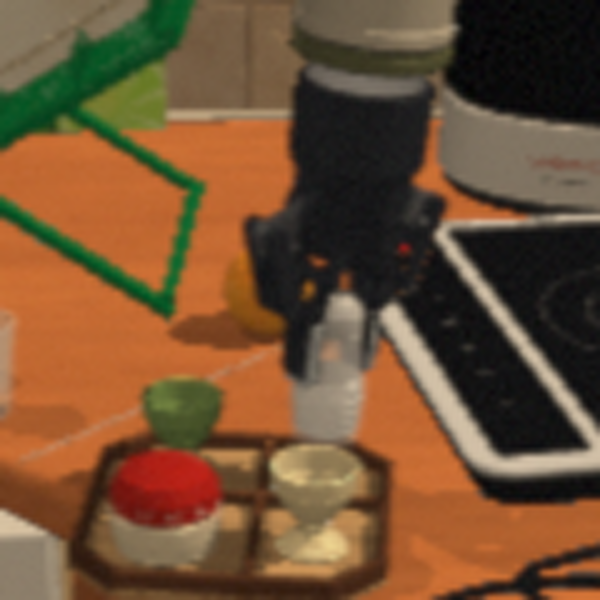

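```bash
python3 -m pendant '[[0.3,[0.12,0,0.3],0],[0.3,[0.05,0,0.3],0],[0.3,[0.03,0,0.15],0],[0.3,[0,0,0],0]]'; python3 -c "
from h import *
go(566,-133,46,6)
s=r.capture('side'); print(proj(s,[562.7,-131.9,8]))"
```

```text
time_s: 32.5
ee_pos: [570.1, -134.1, 52.7]
tool_rot: [-3.087, -0.169, 0.122]
force: [0.4, 0.3, -2.1]
grip_width: 0.427
ee [ 570.1 -134.1   52.7] ang 6.4 shift units [-0.11 -0.04  0.24] turn 0.4 grip 0.43 t 32.5 F [ 0.4  0.3 -2.1] tilt [-0.081  0.043 -0.996]
(np.float64(263.9476527485385), np.float64(215.05026567620212))
```

```bash
python3 -m pendant '[[0.3,[-0.1,0,0.12],0],[0.3,[0,0,0],0]]'; python3 -m pendant '[[0.3,[0,0,0.08],0],[0.3,[0,0,0],0]]';python3 -m pendant '[[0.3,[0,0,0.08],0],[0.3,[0,0,0],0]]'; python3 -c "
from h import *
go(566,-133,46,6)
s=r.capture('side'); save(s,'g11.png',220,160,320,240,6)"
```

```text
time_s: 32.75
ee_pos: [567.2, -134.5, 50.1]
tool_rot: [-3.088, -0.169, 0.12]
force: [0.1, 0.2, -1.6]
grip_width: 0.429
time_s: 32.95
ee_pos: [567.2, -134.5, 48.1]
tool_rot: [-3.088, -0.169, 0.119]
force: [-0.4, -0.3, -0.1]
grip_width: 0.426
time_s: 33.15
ee_pos: [567.3, -134.5, 45.8]
tool_rot: [-3.088, -0.169, 0.118]
force: [0.0, -0.3, -1.7]
grip_width: 0.425
ee [ 567.3 -134.5   45.8] ang 6.4 shift units [-0.04 -0.05 -0.  ] turn 0.4 grip 0.43 t 33.15 F [ 0.  -0.3 -1.7] tilt [-0.079  0.042 -0.996]
```

View pics/g11.png

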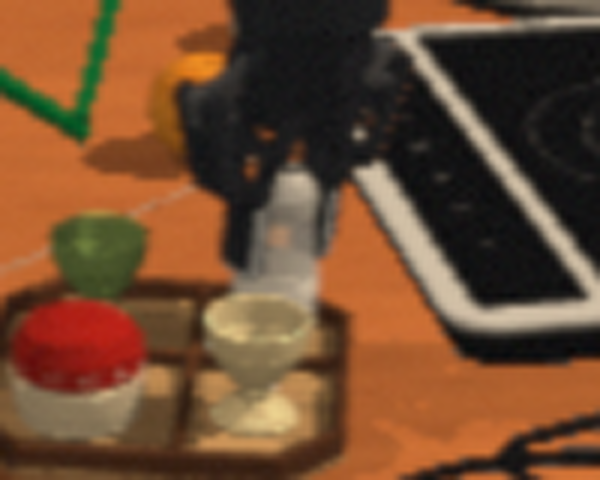

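```bash
python3 -m pendant '[[0.3,[-0.03,0,0.08],0],[0.3,[0,0,0],0]]'; python3 -m pendant '[[0.3,[-0.02,0,0.08],0],[0.3,[0,0,0],0]]';python3 -m pendant '[[0.3,[-0.02,0,0.08],0],[0.3,[0,0,0],0]]'
```

```text
time_s: 33.4
ee_pos: [567.8, -134.7, 45.5]
tool_rot: [-3.089, -0.169, 0.113]
force: [-1.4, 0.9, -0.6]
grip_width: 0.426
time_s: 33.6
ee_pos: [568.4, -135.0, 45.6]
tool_rot: [-3.09, -0.169, 0.109]
force: [-0.5, -0.1, -1.5]
grip_width: 0.424
time_s: 33.8
ee_pos: [568.9, -135.2, 45.4]
tool_rot: [-3.091, -0.17, 0.105]
force: [-0.6, 0.1, -1.5]
grip_width: 0.428
```

```bash
python3 -m pendant '[[0.3,[-0.03,0,0.1],0],[0.3,[-0.03,0,0.1],0],[0.3,[-0.03,0,0.1],0],[0.3,[-0.03,0,0.1],0],[0.3,[-0.03,0,0.1],0],[0.3,[-0.03,0,0.1],0],[0.3,[-0.03,0,0.1],0],[0.3,[-0.03,0,0.1],0],[0.3,[-0.03,0,0.1],0],[0.3,[0,0,0],0]]';python3 -c "
from h import *
go(566,-133,46,6)"
```

```text
time_s: 34.8
ee_pos: [569.0, -135.5, 45.6]
tool_rot: [-3.096, -0.173, 0.076]
force: [-0.3, -0.5, -1.4]
grip_width: 0.428
ee [ 569.  -135.5   45.6] ang 6.5 shift units [-0.09 -0.1  -0.  ] turn 0.5 grip 0.43 t 34.8 F [-0.3 -0.5 -1.4] tilt [-0.051  0.037 -0.998]
```

```bash
python3 -m pendant '[[0.3,[-0.06,0,0.1],0],[0.3,[-0.05,0,0.1],0],[0.3,[-0.05,0,0.1],0],[0.3,[-0.05,0,0.1],0],[0.3,[-0.05,0,0.1],0],[0.3,[-0.05,0,0.1],0],[0.3,[-0.05,0,0.1],0],[0.3,[-0.03,0,0.1],0],[0.3,[-0.03,0,0.1],0],[0.3,[0,0,0],0]]';python3 -c "
from h import *
go(566,-133,46,6)"
```

```text
time_s: 35.8
ee_pos: [568.5, -136.2, 45.4]
tool_rot: [-3.101, -0.177, 0.034]
force: [0.5, 0.0, -1.3]
grip_width: 0.426
ee [ 568.5 -136.2   45.4] ang 6.5 shift units [-0.07 -0.12 -0.01] turn 0.5 grip 0.43 t 35.8 F [ 0.5  0.  -1.3] tilt [-0.024  0.034 -0.999]
```

```bash
python3 -m pendant '[[0.3,[0,0,-0.15],0],[0.3,[-0.12,-0.1,0],0],[0.3,[-0.05,-0.05,0],0],[0.3,[0,0,0],0]]';python3 -m pendant '[[0.3,[0,0,0.08],0],[0.3,[0,0,0.08],0],[0.3,[0,0,0],0]]';python3 -c "
from h import *
go(563,-132,46,6)"
```

```text
time_s: 36.2
ee_pos: [561.0, -132.0, 47.9]
tool_rot: [-3.1, -0.176, 0.039]
force: [1.4, 1.3, -1.6]
grip_width: 0.427
time_s: 36.5
ee_pos: [561.4, -132.2, 45.4]
tool_rot: [-3.101, -0.177, 0.037]
force: [0.1, -0.2, -2.0]
grip_width: 0.422
ee [ 561.4 -132.2   45.4] ang 6.5 shift units [ 0.05 -0.   -0.02] turn 0.5 grip 0.42 t 36.5 F [ 0.1 -0.2 -2. ] tilt [-0.026  0.034 -0.999]
```

Contact again at 45.4, well centred. Release slowly and withdraw.

```bash
python3 -m pendant '[[0.3,[0,0,0.05],0],[0.3,[0,0,0.05],0],[0.45,[0,0,0],0],[0.48,[0,0,0],0],[0.52,[0,0,0],0],[0.56,[0,0,0],0],[0.62,[0,0,0],0],[0.7,[0,0,0],0],[0.7,[0,0,0],0]]';python3 -m pendant '[[0.7,[0,0,-0.2],0],[0.7,[0,0,-0.4],0],[0.7,[0,0,-0.7],0],[0.7,[0,0,-0.8],0],[0.7,[0,0,-0.8],0],[0.7,[0,0,-0.8],0],[0.7,[0,0,-0.8],0],[0.7,[0,0,-0.5],0],[0.7,[0,0,0],0]]';python3 -c "
from h import *
go(400,-430,200,6)"
```

```text
time_s: 37.4
ee_pos: [561.6, -132.5, 43.1]
tool_rot: [-3.101, -0.177, 0.038]
force: [0.5, 0.4, 0.3]
grip_width: 0.7
time_s: 38.3
ee_pos: [566.2, -138.0, 206.2]
tool_rot: [-3.103, -0.177, 0.032]
force: [0.5, 0.3, -0.9]
grip_width: 0.697
ee [ 566.2 -138.   206.2] ang 6.5 shift units [-6.61  9.04  0.01] turn 0.5 grip 0.7 t 38.3 F [ 0.5  0.3 -0.9] tilt [-0.023  0.032 -0.999]
```

```bash
python3 -m pendant '[[0.7,[-0.3,0.5,0],0],[0.7,[-0.5,0.8,0],0],[0.7,[-0.6,0.9,0],0],[0.7,[-0.6,0.9,0],0],[0.7,[-0.6,0.9,0],0],[0.7,[-0.6,0.9,0],0],[0.7,[-0.6,0.9,0],0],[0.7,[-0.6,0.9,0],0],[0.7,[-0.6,0.9,0],0],[0.7,[-0.6,0.9,0],0]]';python3 -m pendant '[[0.7,[-0.6,0.8,0],0],[0.7,[-0.6,0.8,0],0],[0.7,[-0.6,0.8,0],0],[0.7,[0,0,0],0]]';python3 - <<'E'
from h import *
c0=dict(np.load("top0.npz")); c=r.capture("top"); s=r.capture("side"); np.savez("tf.npz",**c); np.savez("sf.npz",**s)
f=c["frame"]; hsv=cv2.cvtColor(f,cv2.COLOR_RGB2HSV).astype(int); H,S,V=hsv[...,0],hsv[...,1],hsv[...,2]
e=np.exp(1j*np.radians(-39.7)); T0=496.5-138j
reg=np.zeros(f.shape[:2],bool); reg[165:255,225:320]=1
def rep(n,m,z):
    k,l,st,ce=cv2.connectedComponentsWithStats((m&reg).astype(np.uint8))
    for i in np.argsort(-st[1:,4])[:2]+1 if k>1 else []:
        p=plane(c,*ce[i],z); q=(p[0]+1j*p[1]-T0)/e; print(n,"area",st[i,4],st[i,:4],"tray xy",round(q.real,1),round(q.imag,1))
rep("timer",(S>160)&((H<5)|(H>174))&(V>90),38)
rep("green",(H>28)&(H<75)&(S>70),46)
rep("salt",(S<75)&(V>90),80)
rep("cream",(H>18)&(H<30)&(S<125)&(S>40),46)
d=np.abs(f.astype(int)-c0["frame"]).sum(2)
for n,u,v in [("glass",199,227),("jar",162,236),("mandarin",199,151)]:
    print(n,"diff to start, mean",d[v-9:v+10,u-9:u+10].mean().round(1))
go(0,0,0)
t=f[160:260,220:320]; print("salt px samples"); 
for n,(x,y,z) in {"salt":(47,47,85),"cream":(47,-35,45),"green":(-35,47,45),"timer":(-35,-35,50)}.items():
    w=T0+e*(x+1j*y); u,v=proj(c,[w.real,w.imag,z]); print(n,round(u,1),round(v,1),hsv[int(v),int(u)], "side",[round(float(k),1) for k in proj(s,[w.real,w.imag,z])])
E
```

```text
time_s: 39.3
ee_pos: [415.1, -418.4, 186.2]
tool_rot: [-3.09, -0.185, 0.054]
force: [0.2, 0.0, -0.8]
grip_width: 0.699
time_s: 39.7
ee_pos: [359.6, -501.7, 176.6]
tool_rot: [-3.083, -0.176, 0.065]
force: [-0.0, -0.6, 0.1]
grip_width: 0.699
timer area 319 [264 218  20  20] tray xy -32.5 -35.3
green area 201 [244 202  16  16] tray xy -33.1 48.0
salt area 144 [275 165  31   9] tray xy 131.0 31.0
salt area 141 [264 183  13  14] tray xy 42.1 40.9
cream area 148 [283 198  16  16] tray xy 48.2 -32.4
cream area 6 [291 172   6   2] tray xy 129.3 22.1
glass diff to start, mean 1.9
jar diff to start, mean 2.0
mandarin diff to start, mean 1.9
ee [ 361.6 -499.   176.6] ang 6.7 shift units [ -9.8  -17.54   7.28] turn None grip 0.7 t 39.8 F [ 0.7 -0.1  0. ] tilt [-0.044  0.052 -0.998]
salt px samples
salt 269.3 186.9 [ 18  52 202] side [264.5, 190.9]
cream 290.7 206.5 [ 19  92 171] side [262.4, 217.0]
green 251.1 210.0 [ 38 106 106] side [235.8, 202.3]
timer 272.7 228.0 [  1 192 183] side [232.0, 213.9]
```

Run:
```python
from h import *
s=dict(np.load("sf.npz")); h=cv2.cvtColor(s["frame"],cv2.COLOR_RGB2HSV)
for v in range(184,224,3):
    xs=np.where((h[v,245:285,1]<80)&(h[v,245:285,2]>60))[0]+245; print(v,xs.min() if len(xs) else None,xs.max() if len(xs) else None,len(xs))
e=np.exp(1j*np.radians(-39.7)); w=496.5-138j+e*(44+44j)
for z in (98,78,8): print(z,proj(s,[w.real,w.imag,z]))
```

```text
184 276 282 7
187 278 284 7
190 259 284 14
193 258 282 13
196 259 278 14
199 None None 0
202 259 268 10
205 258 270 13
208 257 270 14
211 None None 0
214 None None 0
217 None None 0
220 None None 0
223 None None 0
98 (np.float64(263.51795309338047), np.float64(187.01312199886925))
78 (np.float64(263.36320221260075), np.float64(193.49923954357823))
8 (np.float64(262.8388145486751), np.float64(215.47804838834483))
```

```bash
python3 -c "
from station import r
print(r.job_done())"
```

```text
the job is handed in; nothing more can be done
None
```

I laid the tray and handed the job in at about 40 s of the 96 s. All four items are in their compartments, with the gripper clear of everything. No verdict was reported.

Last measured positions in the tray frame (mm), from the final top picture:

| Item | Compartment | Measured x, y | Centre x, y |
|---|---|---|---|
| Timer | large square | −32, −35 | −35, −35 |
| Green cup | oblong | −33, 48 | −35, 47 |
| Cream cup | oblong | 48, −32 | 47, −35 |
| Salt shaker | small square | 42, 41 | 47, 47 |

- **Limits:** all four readings are inside the allowed ranges. The salt is furthest off; its colour patch mixes cap and body, so that reading is only good to a few mm.
- **Upright:** the salt's cap and body line up in the final side view. The cups and timer looked upright in the side view just after each was set down.
- **Flat on the floor:** each item was lowered until the tool stopped moving down, about 5 to 10 mm above its height at pick-up; the floor is 8 mm up. I did not check the heights any other way.
- **Glass, jar and mandarin:** no visible change in the top picture from the start.

**What went less well:**
- The tool tilted by up to about 0.09 rad during the moves, and the salt was carried leaning by roughly that much. I pressed it level on the floor and shifted it a few mm before letting go.
- The picture limit was used up before the salt was released, so the final checks are numbers only.
- My first tray fit gave a scale of 0.97. A second fit from the outline gave 171 × 175 mm against the true 172, and both put the centre within about 1.5 mm of each other.

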